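# Wedge up the rocking test box

### The job

The grey metal test box on the bench rocks because one of its feet is too short. Press down on its top above the short foot with a fingertip and feel it rock, push the wooden wedge along the bench under that foot until it is snug and the box no longer rocks, yet stands level and is not jacked up, and then press the same corner again, firmly, to check that it stays put. Only press and push: do not lift the wedge or the box, do not shove the box out of its place, and leave the other things alone.

Things in the scene. Friction and masses are not known exactly. Their poses are not given: they have to be found in the camera images.
- case: the rocking box: flat-topped grey metal box, 184 x 144 x 60 mm high, about 1.5 kg, on four round rubber feet 20 mm across, centred 70 mm (x) and 50 mm (y) from its middle. Origin: centre of the footprint at bench height; x along the long side, z up. Its underside is 16 mm up. Three brass sockets on the -x side. The +x +y foot is too short: the box stands on the other three
- short_foot: the short foot, 20 mm across, under the +x +y corner of the box, fixed firmly to it. Origin: centre of its lower face, which hovers 4 to 7.5 mm above the bench, different in each run
- corner (a point): the spot to press, on the box's flat top straight above the short foot; 60 mm above the bench while the box stands level. Pressed with about 2 to 10 N it rocks down (by 4 to 7.5 mm, until the foot meets the bench) and it comes back when released
- wedge: loose wooden wedge lying flat, 100 mm long, 50 wide, 0.12 kg, thin end towards the short foot (up to 0.15 rad and 10 mm off line). Origin: centre of its underside; x points to the thin end. Tip at x = +50 mm, 2 mm thick; ramp rises evenly to 12 mm at x = -35; then a rough tail block 18 mm high
- wedge_back (a point): middle of the wedge's flat upright back face (50 wide, 18 mm high), the face to push; 50 mm behind its centre, 9 mm up. Waxed sole and ramp slide easily: under 1 N moves it while free, and the push climbs to several N as the ramp tightens under the foot. It stays where it is left
- adapter: bystander: upright brass coax adapter, 22 mm across, 36 mm high; origin centre of its underside
- pad: bystander: flat black rubber washer, 22 mm across, 6 mm high; origin centre of its underside
- filter: bystander: small aluminium block with two brass sockets, 75 x 35 x 24 mm; origin centre of its underside
- driver: bystander: screwdriver lying on the bench
- spanner: bystander: open-ended steel spanner lying on the bench
- jar: bystander: small clear jar, 56 mm across, 70 mm high; origin centre of its underside
- board: bystander: copper circuit board 80 x 100 mm with parts on it, up to 18 mm high; origin centre of its underside
There are look-alikes about, which are no part of the job. Leave any blue or turquoise look-alike of the wedge alone.

How it is judged:
On the way, in this order (a step that is already met when the one before it is completed fails the run):
1. the corner over the short foot is pressed and rocks down by more than 2.5 mm (contact force between the fingers and case above 0.5 N and height (world z) of corner below 0.0575 m), for 0.1 s.
2. with the wedge in, the fingers press the box with more than 2 N, the wedge carries the short foot (over 1 N), and the corner stays within 1.5 mm below and 2 mm above level (contact force between the fingers and case above 2 N and contact force between wedge and short_foot above 1 N and height (world z) of corner between 0.0585 and 0.062 m), for 0.2 s.
At the end, for the whole second after the job is handed in: The wedge lies on the bench, snug under the short foot (foot and wedge press on each other), the corner is within 1.5 mm below and 2 mm above its level height, the box is within 25 mm of where it stood, and all is at rest (contact force between wedge and short_foot above 0.1 N and height (world z) of corner between 0.0585 and 0.062 m and distance of case from where it was at the start of the episode below 0.025 m and linear speed of each of wedge, case below 0.01 m/s and height (world z) of wedge below 0.006 m); the robot touches nothing.
It fails at once if the wedge is lifted off the bench or tipped (height (world z) of wedge above 0.008 m or angle between wedge's own z axis and vertical above 0.2 rad).
It fails at once if the box is lifted or tipped (height (world z) of case above 0.01 m or angle between case's own z axis and vertical above 0.12 rad).
It fails at once if the box is shoved more than 25 mm (distance of case from where it was at the start of the episode above 0.025 m).
It fails at once if another thing is moved more than 25 mm (distance of any of adapter, pad, filter, driver, spanner, jar, board from where it was at the start of the episode above 0.025 m).
It also fails if it takes over 54 s, if anything falls off the work surface, if the arm or the gripper's body presses on something with over 40 N, if the wrist force passes 120 N, or if a joint passes its speed limit or range.

### The arm

A 6-joint arm with a two-finger parallel gripper is mounted at the origin on the work surface. World frame = base frame: x ahead of the robot, y to its left, z up, the work surface at z = 0. Lengths are in m, angles in rad, forces in N, time in s.
With the tool pointing down it reaches from about 0.275 to 0.85 m from the base axis. Payload 19 kg.
Tool frame: the origin (TCP) lies midway between the tips of the shut fingers; the grasp point (between the pads) lies 19 mm behind it (env.tcp_to_grasp is the distance from the TCP to the grasp point, in m); z points along the fingers, y is the direction in which the jaws open and shut (so a half turn about z gives the same grasp; the last joint's range is limited). The gripper opens to 85 mm and grips with 20 to 120 N. Pads are 22 mm wide; open, the fingers measure 114 mm over their backs; the gripper's body (76 mm by 85 mm) begins 54 mm behind the grasp point. The pads swing forward as they close: fully open they stand 13 mm farther back than shut.
Start: joints at [1.01, 0.15, 1.437, -0, 1.554, -0.134], TCP at [0.238, 0.523, 0.231] pointing down, gripper open.
Joint ranges: [-2.8, 2.8], [-0.68, 2.1], [0.12, 2.68], [-1.39, 4.53], [0.16, 2.79], [-2.81, 2.81]. Speed limits (rad/s): [1.89, 1.89, 2.22, 3.01, 3.01, 3.01].

### API

Orientations are given as a rotation vector (axis times angle).
In Python, from rig import monitor, capture, camera_info, env, finder gives the robot as it stands.
- The arm moves only by the tool step_arm, never from a script. Its arguments are lists of equal length, an entry for each row: "slide": the shift along the tool's x, y, z in m, a list of three; "rot": the turn, a rotation vector about the tool's x, y, z in degrees, a list of three; "hand": the gripper's target within -1 to 1 (fully open at 1, half-way at 0, shut at -1). A call has 1 to 5 rows; each row is the pose to reach, as a shift and turn from the pose commanded when the call began, along the tool's axes at that moment; what a row does not reach only later rows make up. A row lasts 1/10 s, in which the tool goes at most 50 mm and 8.59 degrees, less where a joint would pass 70% of its speed; a pose out of reach is approached as far as the arm can. A call with a gripper value outside its range is refused whole. The fingers move at their own pace and stop on an object; the grip force is fixed at half the most. Time passes only in rows, so rows that repeat a pose let the fingers close. It gives the time, the measured TCP pose, the force and the opening at its end, in the units of the state.
- monitor.state(): the state, without advancing time (a new reading comes with each control period).
- capture(name): name is "scene" or "top" or "wrist"; returns (picture, depth): 384x512x3 uint8, red, green, blue; 384x512 float32, m along the optical axis (not along the pixel's ray), 0 where there is no reading.
- camera_info(name): a dict with "camera_matrix" (3x3 intrinsics, pixels), "rvec" (rotation vector, rad) and "tvec" (3), from world to camera coordinates, as OpenCV has them. Camera axes: x right, y down, z forward; pixel columns grow to the right and rows downward; lengths in m; the calibration is good to about 2 mm. A picture is of the moment at which its call begins: read the wrist's pose just before it. camera_info takes no time and is no camera call; for the wrist camera it gives the pose at the moment of the call.
- env.sign_off(): hands the job in, once; it reports no verdict.
Trained networks look in the newest picture that a camera, given by its name, has taken for a name from the list of things; names that differ only in an ending like _2 or _b are one class to them, and where a whole thing is asked for, a point or a joint stands for the part that bears it (a point fixed in the world has none). Each returns a list of dicts, best first, with "confidence" (0 to 1); they miss things now and then, are a little off and sometimes report something else, mostly with a low value. They report only what shows in the picture. A call takes as long as a camera call. They do not tell look-alikes from the thing itself.
- finder.recognise(camera, query): "centre" ([x, y, z] in m, in the coordinates of the camera as it stood for that picture, good to about 4 mm: the middle of the surface that is visible of it).
The state is a dict: "clock": time; "q": joint angles; "qvel": joint speeds; "joint_torque": joint torques, N m; "position": TCP position; "tcp_rot": TCP orientation; "contact_force": force on the tool from outside, world axes, zero at the start; "torque": the same for the moment, N m; "grip_width": finger opening in m.
Only numpy, scipy, OpenCV 4.12 (cv2) and the standard library are available. Lean on these libraries where they do the work, as an engineer would, in place of code of your own. Each camera call takes 0.05 s, during which the arm holds its last target.

## Working session

There is one attempt and no reset: what is moved stays moved. The work goes in short steps, Python scripts to look and compute and a tool call to move; the robot and the scene stay as the last step left them, time stands still between calls to the robot, and variables do not carry over. Pictures are saved under pics/ and viewed, and the job is handed in when it is done.

Besides the shell and the picture viewer there is one more tool, called after "Emit:" as name(argument=value, ...) on one line, values as JSON. step_arm: Moves the arm, as the interface text tells. Its arguments: {"type":"object","properties":{"slide":{"type":"array"},"rot":{"type":"array"},"hand":{"type":"array"}},"required":["slide","rot","hand"]}

```bash
mkdir -p pics; ls; cat > h.py <<'E'
import numpy as np, cv2
from rig import monitor, capture, camera_info, env, finder
def T(name):
    c=camera_info(name); R,_=cv2.Rodrigues(np.array(c["rvec"],float)); return np.array(c["camera_matrix"]),R,np.array(c["tvec"],float).ravel()
def toworld(name,p): K,R,t=T(name); return R.T@(np.array(p)-t)
def px2w(cam,u,v,d):
    K,R,t=cam; return R.T@(np.linalg.inv(K)@np.array([u,v,1.])*d-t)
def proj(cam,P):
    K,R,t=cam; p=K@(R@np.array(P,float)+t); return p[:2]/p[2]
def cloud(cam,D):
    K,R,t=cam; h,w=D.shape; u,v=np.meshgrid(np.arange(w),np.arange(h))
    X=np.stack([(u-K[0,2])/K[0,0]*D,(v-K[1,2])/K[1,1]*D,D],-1); return (X-t)@R
def save(n,I): cv2.imwrite("pics/"+n,cv2.cvtColor(I,cv2.COLOR_RGB2BGR))
E
python3 - <<'E'
from h import *
s=monitor.state();print(s)
for n in("top","scene"):
    I,D=capture(n); save(n+"0.png",I); np.savez(n+"0.npz",I=I,D=D)
    for q in("case","wedge","short_foot","corner","wedge_back"):
        for r in finder.recognise(n,q)[:3]:
            P=toworld(n,r["centre"]); print(n,q,round(r["confidence"],2),P.round(3),proj(T(n),P).round())
E
```

```text
pics
{'clock': 0.0, 'q': array([ 1.00997912e+00,  1.50983154e-01,  1.43803583e+00,  4.32629257e-05,
        1.55377911e+00, -1.34010528e-01]), 'qvel': array([-5.11620472e-04, -5.57021396e-05, -1.63365578e-03,  1.77642526e-05,
        2.72623212e-03,  1.73417510e-03]), 'joint_torque': array([-4.07835076e-03, -7.13017845e+01, -5.70876861e+01, -3.31087795e-04,
        8.46523413e-03,  8.09430321e-05]), 'position': array([0.23791156, 0.52320679, 0.23067469]), 'tcp_rot': array([-6.65254829e-01, -3.06988653e+00,  1.75699021e-03]), 'contact_force': array([-0.66128883, -0.3925846 , -0.52232254]), 'torque': array([ 0.02309129, -0.03651831,  0.0096702 ]), 'grip_width': 0.08549866527459263}
top case 0.81 [ 0.532 -0.133  0.062] [296. 211.]
top wedge 0.73 [0.668 0.191 0.009] [194. 167.]
top wedge 0.67 [0.595 0.018 0.003] [247. 191.]
top wedge 0.56 [ 0.361 -0.009  0.006] [254. 265.]
top corner 0.85 [ 0.533 -0.13   0.058] [295. 211.]
top corner 0.42 [ 0.388 -0.33   0.022] [357. 259.]
top wedge_back 0.8 [0.668 0.194 0.01 ] [193. 167.]
top wedge_back 0.66 [ 0.359 -0.008  0.007] [253. 266.]
top wedge_back 0.6 [0.591 0.022 0.008] [246. 192.]
scene case 0.69 [ 0.536 -0.147  0.06 ] [210. 225.]
scene wedge 0.82 [0.591 0.027 0.006] [268. 199.]
scene wedge 0.7 [ 0.357 -0.013  0.007] [186. 177.]
scene wedge 0.57 [0.672 0.189 0.01 ] [321. 171.]
scene corner 0.67 [ 0.54  -0.149  0.059] [211. 226.]
scene wedge_back 0.95 [0.591 0.027 0.009] [268. 198.]
scene wedge_back 0.65 [0.669 0.19  0.006] [320. 171.]
scene wedge_back 0.61 [ 0.358 -0.011  0.007] [186. 176.]
```

View pics/top0.png

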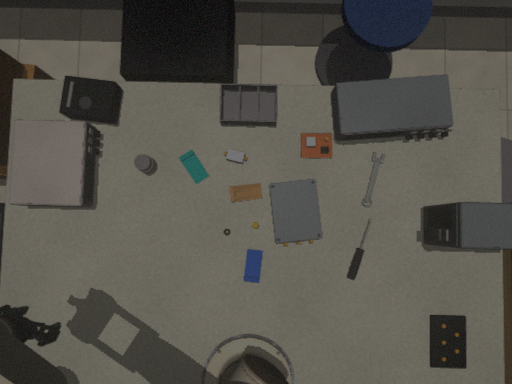

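View pics/scene0.png

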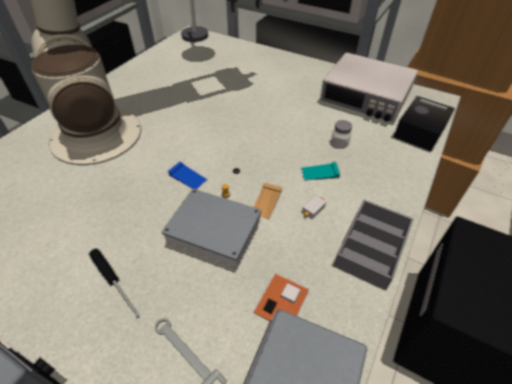

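```bash
python3 - <<'E'
from h import *
z=np.load("top0.npz"); I,D=z["I"],z["D"]
save("top0c.png",cv2.resize(I[140:290,180:360],None,fx=4,fy=4,interpolation=cv2.INTER_CUBIC))
E
```

```text
(no output)
```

View pics/top0c.png

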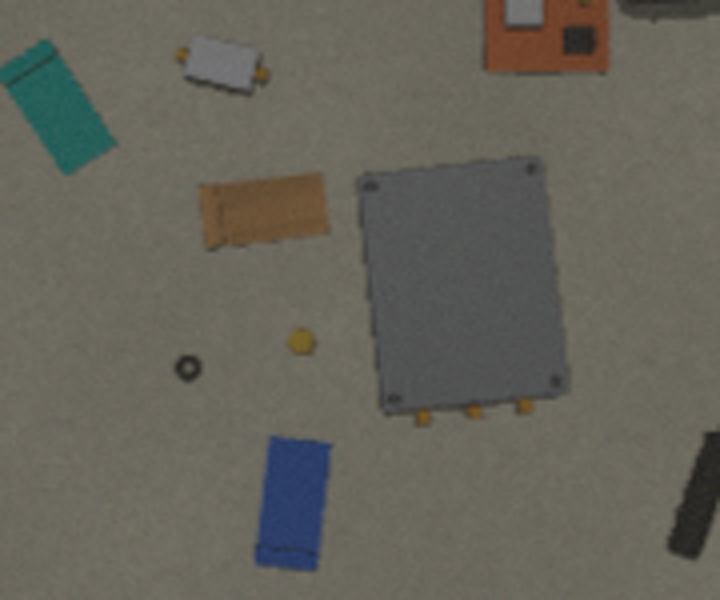

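The wooden wedge is at top (246,192): orange-tan, with its tail on the left and its tip pointing at the box. The look-alikes are turquoise (194,167) and blue (254,266). The brass sockets are on the lower edge, so the box's +x+y corner is the upper-left one, about (272,186), next to the wedge tip. Next I'll measure.

```bash
python3 - <<'E'
from h import *
z=np.load("top0.npz"); I,D=z["I"],z["D"]; cam=T("top"); W=cloud(cam,D)
print(cam[0].round(1).tolist(),(-cam[1].T@cam[2]).round(3))
# case
m=(W[...,2]>.045)&(W[...,2]<.075)&(np.hypot(W[...,0]-.53,W[...,1]+.13)<.14)&(D>0)
P=W[m]; print("case n",m.sum(),"z med",np.median(P[:,2]))
A=np.c_[P[:,:2]-P[:,:2].mean(0),np.ones(len(P))]; print("plane",np.linalg.lstsq(A,P[:,2],rcond=None)[0].round(4))
(c,sz,a)=cv2.minAreaRect((P[:,:2]*1000).astype(np.float32)); print("case rect",c,sz,a, cv2.boxPoints((c,sz,a)).round(1).tolist())
hsv=cv2.cvtColor(I,cv2.COLOR_RGB2HSV)
m2=(hsv[...,0]<20)&(hsv[...,1]>80); m2[:, :225]=0; m2[:,268:]=0; m2[:175]=0; m2[:210]&=True; m2[210:]=0
P=W[m2]; print("wedge n",m2.sum(),"z",np.percentile(P[:,2],[5,50,95]).round(4))
# plane-project pixels at z=6mm
def onplane(u,v,zz):
    a=px2w(cam,u,v,0.5);b=px2w(cam,u,v,1.0);t=(zz-a[2])/(b[2]-a[2]);return a+t*(b-a)
v,u=np.where(m2); Q=np.array([onplane(x,y,.006) for x,y in zip(u,v)])
(c,sz,a)=cv2.minAreaRect((Q[:,:2]*1000).astype(np.float32)); print("wedge rect",c,sz,a,cv2.boxPoints((c,sz,a)).round(1).tolist())
for q in ("adapter","filter","pad","board"):
    for r in finder.recognise("top",q)[:1]: print(q,toworld("top",r["centre"]).round(3))
E
```

```text
[[385.6, 0.0, 254.1], [0.0, 385.6, 201.2], [0.0, 0.0, 1.0]] [ 0.484 -0.014  1.236]
case n 2820 z med 0.059084976762659044
plane [-0.0009  0.0029  0.0591]
case rect (533.96875, -132.64598083496094) (183.89146423339844, 144.17459106445312) 7.751241683959961 [[433.1000061035156, -73.5999984741211], [452.6000061035156, -216.5], [634.7999877929688, -191.6999969482422], [615.4000244140625, -48.79999923706055]]
wedge n 476 z [0.0006 0.0075 0.0185]
wedge rect (591.4713745117188, 23.403541564941406) (50.40422439575195, 98.68069458007812) 7.713360786437988 [[559.9000244140625, 68.9000015258789], [573.0999755859375, -28.899999618530273], [623.0999755859375, -22.100000381469727], [609.7999877929688, 75.69999694824219]]
adapter [ 0.531 -0.135  0.063]
filter [0.703 0.059 0.024]
pad [0.704 0.061 0.026]
board [ 0.746 -0.204  0.004]
```

Emit:
step_arm(slide=[[-0.037,-0.025,0.0],[-0.074,-0.051,0.0],[-0.111,-0.076,0.0],[-0.148,-0.102,0.0],[-0.185,-0.127,0.0]], rot=[[0,0,8],[0,0,16],[0,0,24],[0,0,32],[0,0,40]], hand=[-1,-1,-1,-1,-1])

```text
clock: 1.3
position: [0.3543, 0.3296, 0.2314]
tcp_rot: [1.682, 2.653, 0.001]
contact_force: [0.3, -0.1, -0.2]
grip_width: 0.0123
```

Emit:
step_arm(slide=[[-0.047,0.005,0.0],[-0.094,0.009,0.0],[-0.141,0.014,0.0],[-0.188,0.019,0.0],[-0.235,0.024,0.0]], rot=[[0,0,4],[0,0,8],[0,0,12],[0,0,16],[0,0,17.3]], hand=[-1,-1,-1,-1,-1])

```text
clock: 1.8
position: [0.4775, 0.1277, 0.2316]
tcp_rot: [2.059, 2.372, 0.001]
contact_force: [0.5, 1.2, 0.0]
grip_width: 0.0
```

```bash
cat >> h.py <<'E'
def go(target,p=None):
    s=monitor.state(); R,_=cv2.Rodrigues(np.array(s["tcp_rot"],float)); d=np.array(target)-s["position"]
    print("pos",s["position"].round(4),"xaxis deg",round(np.degrees(np.arctan2(R[1,0],R[0,0])),2),"F",s["contact_force"].round(2),"slide",(R.T@d).round(4)); 
E
python3 - <<'E'
from h import *
go([.5966,-.0736,.09])
E
```

```text
pos [0.4775 0.1277 0.2316] xaxis deg 98.08 F [0.49 1.19 0.03] slide [-0.216   0.0895  0.1416]
```

Emit:
step_arm(slide=[[-0.042,0.018,0.0],[-0.084,0.036,0.0],[-0.126,0.054,0.0],[-0.17,0.07,0.0],[-0.17,0.07,0.0]], rot=[[0,0,0],[0,0,0],[0,0,0],[0,0,0],[0,0,0]], hand=[-1,-1,-1,-1,-1])

```text
clock: 2.3
position: [0.5721, -0.0331, 0.2304]
tcp_rot: [-2.061, -2.371, 0.002]
contact_force: [-0.0, 1.4, -0.4]
grip_width: -0.0001
```

```bash
python3 - <<'E'
from h import *
cam=T("wrist"); I,D=capture("wrist"); save("w1.png",I); np.savez("w1.npz",I=I,D=D)
W=cloud(cam,D)
print("cam",(-cam[1].T@cam[2]).round(3))
m=(W[...,2]>.05)&(W[...,2]<.07)&(np.hypot(W[...,0]-.53,W[...,1]+.13)<.14)&(D>0)
P=W[m]; r=cv2.minAreaRect((P[:,:2]*1000).astype(np.float32)); print("case",r,m.sum(),np.median(P[:,2]),cv2.boxPoints(r).round(1).tolist())
hsv=cv2.cvtColor(I,cv2.COLOR_RGB2HSV)
m2=(hsv[...,0]<20)&(hsv[...,1]>80)&(D>0)&(np.hypot(W[...,0]-.59,W[...,1]-.023)<.065)
P=W[m2]; r=cv2.minAreaRect((P[:,:2]*1000).astype(np.float32)); print("wedge",r,m2.sum(),cv2.boxPoints(r).round(1).tolist())
b=(np.abs(W[...,2])<.01)&(D>0)&(hsv[...,1]<60); print("bench z",np.median(W[b][:,2]))
for p in [(.5966,-.0736,.06),(.5849,.0723,.009)]: print(proj(cam,p).round())
go([.5966,-.0736,.09])
E
```

```text
cam [0.559 0.052 0.372]
case ((532.0591430664062, -131.17001342773438), (183.7724151611328, 143.67442321777344), 7.839548587799072) 15383 0.05944045762966966 [[431.20001220703125, -72.5], [450.79998779296875, -214.89999389648438], [632.9000244140625, -189.8000030517578], [613.2999877929688, -47.5]]
wedge ((591.7921142578125, 19.21914291381836), (110.29986572265625, 75.55506134033203), 83.09844207763672) 4100 [[547.7000122070312, -31.0], [622.7000122070312, -40.099998474121094], [635.9000244140625, 69.4000015258789], [560.9000244140625, 78.5]]
bench z -0.000514527198321627
[273. 207.]
[281.  60.]
pos [ 0.5711 -0.0309  0.2305] xaxis deg 98.06 F [-0.55  0.75 -0.59] slide [-0.0458  0.0194  0.1405]
```

View pics/w1.png

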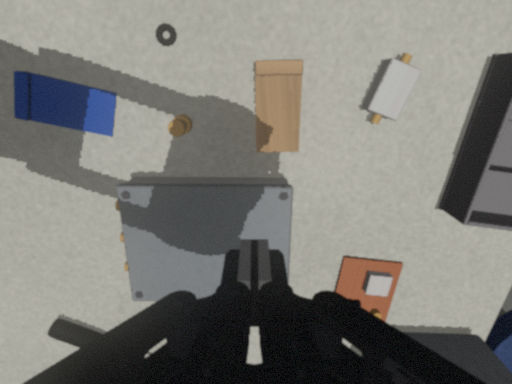

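```bash
python3 - <<'E'
from h import *
I=np.load("w1.npz")["I"]; cam=T("wrist")  # pose ~ same
def onp(u,v,zz):
    a=px2w(cam,u,v,.3);b=px2w(cam,u,v,.4);t=(zz-a[2])/(b[2]-a[2]);return a+t*(b-a)
hsv=cv2.cvtColor(I,cv2.COLOR_RGB2HSV); m=((hsv[...,0]<22)&(hsv[...,1]>60)).astype(np.uint8); m[:,:245]=0;m[:,312:]=0;m[:50]=0;m[165:]=0
m=cv2.morphologyEx(m,cv2.MORPH_OPEN,np.ones((3,3)))
r=cv2.minAreaRect(np.argwhere(m)[:,::-1].astype(np.float32)); print(r)
for v in (64,70,90,110,130,150):
    u=np.where(m[v])[0]; print(v,u.min(),u.max(), onp(u.min(),v,.018 if v<72 else .006).round(4),onp(u.max()+1,v,.018 if v<72 else .006).round(4))
v=np.where(m[:,278])[0]; print("rows",v.min(),v.max(),"back top",onp(278,v.min(),.018).round(4),"tip",onp(278,v.max()+1,.002).round(4))
E
```

```text
((278.5, 106.0), (92.0, 47.0), 90.0)
64 255 302 [0.5573 0.0663 0.018 ] [0.6063 0.0732 0.018 ]
70 255 301 [0.5581 0.0606 0.018 ] [0.6063 0.0674 0.018 ]
90 255 300 [0.561  0.0405 0.006 ] [0.6107 0.0476 0.006 ]
110 256 299 [0.5651 0.0196 0.006 ] [0.6136 0.0264 0.006 ]
130 256 298 [ 0.5683 -0.0024  0.006 ] [0.6166 0.0045 0.006 ]
150 257 297 [ 0.5727 -0.0251  0.006 ] [ 0.6198 -0.0184  0.006 ]
rows 60 151 back top [0.5801 0.0734 0.018 ] tip [ 0.5976 -0.0248  0.002 ]
```

Emit:
step_arm(slide=[[-0.02,0.009,0.04],[-0.044,0.018,0.08],[-0.044,0.018,0.12],[-0.044,0.018,0.155],[-0.044,0.018,0.155]], rot=[[0,0,0],[0,0,0],[0,0,0],[0,0,0],[0,0,0]], hand=[-1,-1,-1,-1,-1])

```text
clock: 2.85
position: [0.5921, -0.0683, 0.072]
tcp_rot: [-2.051, -2.371, 0.005]
contact_force: [-0.0, -0.2, 1.2]
grip_width: 0.0001
```

```bash
python3 - <<'E'
from h import *
go([.5946,-.0722,.064])
E
```

```text
pos [ 0.5921 -0.0683  0.072 ] xaxis deg 98.28 F [-0.01 -0.21  1.15] slide [-0.0043  0.002   0.008 ]
```

Emit:
step_arm(slide=[[-0.002,0.001,0.006],[-0.002,0.001,0.01],[-0.002,0.001,0.01]], rot=[[0,0,0],[0,0,0],[0,0,0]], hand=[-1,-1,-1])

```text
clock: 3.15
position: [0.5964, -0.0714, 0.0675]
tcp_rot: [2.055, 2.374, 0.001]
contact_force: [-0.5, -0.4, 0.3]
grip_width: 0.0001
```

Emit:
step_arm(slide=[[0,0,0.002],[0,0,0.004],[0,0,0.006],[0,0,0.007],[0,0,0.007]], rot=[[0,0,0],[0,0,0],[0,0,0],[0,0,0],[0,0,0]], hand=[-1,-1,-1,-1,-1])

```text
clock: 3.65
position: [0.5961, -0.0713, 0.0595]
tcp_rot: [2.056, 2.375, 0.001]
contact_force: [-0.6, 3.3, 4.9]
grip_width: -0.0003
```

Emit:
step_arm(slide=[[0,0,0.001],[0,0,0.002],[0,0,0.002]], rot=[[0,0,0],[0,0,0],[0,0,0]], hand=[-1,-1,-1])

```text
clock: 3.95
position: [0.5965, -0.0711, 0.0579]
tcp_rot: [2.055, 2.375, 0.002]
contact_force: [1.3, 6.1, 8.5]
grip_width: -0.0
```

Emit:
step_arm(slide=[[0,0,0.001],[0,0,0.001],[0,0,0.001]], rot=[[0,0,0],[0,0,0],[0,0,0]], hand=[-1,-1,-1])

```text
clock: 4.25
position: [0.5966, -0.071, 0.0571]
tcp_rot: [2.055, 2.375, 0.002]
contact_force: [2.4, 6.5, 8.6]
grip_width: 0.0001
```

Emit:
step_arm(slide=[[0,0,0.001],[0,0,0.001],[0,0,0.001]], rot=[[0,0,0],[0,0,0],[0,0,0]], hand=[-1,-1,-1])

```text
clock: 4.55
position: [0.5967, -0.071, 0.0562]
tcp_rot: [2.055, 2.375, 0.003]
contact_force: [2.8, 7.0, 8.7]
grip_width: 0.0001
```

Emit:
step_arm(slide=[[0,0,0.001],[0,0,0.001],[0,0,0.001]], rot=[[0,0,0],[0,0,0],[0,0,0]], hand=[-1,-1,-1])

```text
clock: 4.85
position: [0.5969, -0.0708, 0.0553]
tcp_rot: [2.055, 2.375, 0.003]
contact_force: [3.8, 8.2, 10.6]
grip_width: 0.0002
```

Emit:
step_arm(slide=[[0,0,0.001],[0,0,0.001],[0,0,0.001]], rot=[[0,0,0],[0,0,0],[0,0,0]], hand=[-1,-1,-1])

```text
clock: 5.15
position: [0.5971, -0.0707, 0.0547]
tcp_rot: [2.054, 2.374, 0.004]
contact_force: [2.6, 10.3, 13.7]
grip_width: -0.0001
```

Emit:
step_arm(slide=[[0,0,0.001],[0,0,0.001],[0,0,0.001]], rot=[[0,0,0],[0,0,0],[0,0,0]], hand=[-1,-1,-1])

```text
clock: 5.45
position: [0.5972, -0.0707, 0.0544]
tcp_rot: [2.054, 2.374, 0.005]
contact_force: [-1.0, 11.3, 23.4]
grip_width: -0.0001
```

Emit:
step_arm(slide=[[0,0,-0.03],[0.0,0,-0.06],[0.05,0.002,-0.06],[0.1,0.004,-0.06],[0.14,0.005,-0.06]], rot=[[0,0,0],[0,0,0],[0,0,1],[0,0,2],[0,0,3]], hand=[-1,-1,-1,-1,-1])

```text
clock: 5.95
position: [0.5803, 0.0696, 0.1125]
tcp_rot: [2.118, 2.32, 0.0]
contact_force: [0.1, -0.1, 0.2]
grip_width: 0.0001
```

Emit:
step_arm(slide=[[0.03,0,0.0],[0.045,0,0.0],[0.045,0,0],[0.045,0,0]], rot=[[0,0,0],[0,0,0],[0,0,0],[0,0,0]], hand=[-1,-1,-1,-1])

```text
clock: 6.35
position: [0.5768, 0.1119, 0.1121]
tcp_rot: [2.117, 2.321, -0.001]
contact_force: [0.2, 0.0, 0.3]
grip_width: -0.0002
```

```bash
python3 - <<'E'
from h import *
cam=T("wrist"); I,D=capture("wrist"); save("w2.png",I)
cam2=T("top");I,D=capture("top"); W=cloud(cam2,D); np.savez("top2.npz",I=I,D=D)
m=(W[...,2]>.045)&(W[...,2]<.075)&(np.hypot(W[...,0]-.53,W[...,1]+.13)<.14)&(D>0)
r=cv2.minAreaRect((W[m][:,:2]*1000).astype(np.float32)); print(r)
go([.5785,.107,.03])
E
```

```text
((533.6995239257812, -133.10678100585938), (183.92686462402344, 144.33676147460938), 7.626314163208008)
pos [0.5769 0.1113 0.1122] xaxis deg 95.18 F [ 0.65 -0.38  0.4 ] slide [-0.0044  0.0012  0.0822]
```

View pics/w2.png

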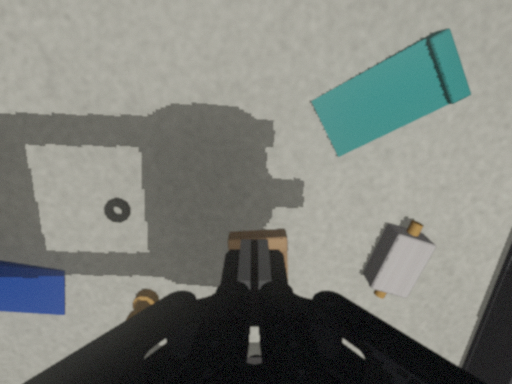

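The fingers are shut and the wedge back shows behind them at row 232, columns 228–288. I'll check the back edge position before descending.

```bash
python3 - <<'E'
from h import *
cam=T("wrist")
def onp(u,v,zz):
    a=px2w(cam,u,v,.3);b=px2w(cam,u,v,.4);t=(zz-a[2])/(b[2]-a[2]);return a+t*(b-a)
for p in [(229,234),(287,231),(258,232)]: print(onp(*p,.018).round(4))
print("tcp px",proj(cam,[.5769,.1113,.1122]))
E
```

```text
[0.5588 0.0737 0.018 ]
[0.6058 0.0806 0.018 ]
[0.5823 0.0776 0.018 ]
tcp px [255.83349152 256.59591304]
```

Emit:
step_arm(slide=[[0,0.001,0.04],[0,0.001,0.075],[0,0.001,0.095],[0,0.001,0.105],[0,0.001,0.105]], rot=[[0,0,0],[0,0,0],[0,0,0],[0,0,0],[0,0,0]], hand=[-1,-1,-1,-1,-1])

```text
clock: 6.95
position: [0.5773, 0.1118, 0.0064]
tcp_rot: [-2.118, -2.319, 0.002]
contact_force: [0.4, -0.0, 0.6]
grip_width: 0.0
```

Emit:
step_arm(slide=[[-0.005,0,0],[-0.01,0,0],[-0.015,0,0],[-0.015,0,0]], rot=[[0,0,0],[0,0,0],[0,0,0],[0,0,0]], hand=[-1,-1,-1,-1])

```text
clock: 7.35
position: [0.5795, 0.0969, 0.008]
tcp_rot: [2.118, 2.319, 0.001]
contact_force: [-0.3, 0.0, -0.4]
grip_width: 0.0002
```

Emit:
step_arm(slide=[[-0.005,0,0],[-0.01,0,0],[-0.015,0,0],[-0.02,0,0],[-0.025,0,0]], rot=[[0,0,0],[0,0,0],[0,0,0],[0,0,0],[0,0,0]], hand=[-1,-1,-1,-1,-1])

```text
clock: 7.85
position: [0.5814, 0.0724, 0.0073]
tcp_rot: [-2.117, -2.321, 0.0]
contact_force: [-1.1, 1.0, 1.1]
grip_width: -0.0002
```

```bash
python3 - <<'E'
from h import *
for n in ("scene","top"):
    I,D=capture(n); save(n+"3.png",I if n=="scene" else cv2.resize(I[140:290,180:360],None,fx=4,fy=4,interpolation=cv2.INTER_CUBIC))
go([.5785,.107,.03])
E
```

```text
pos [0.5814 0.0722 0.0073] xaxis deg 95.22 F [-0.01  0.14  0.26] slide [ 0.0349  0.0003 -0.0227]
```

View pics/top3.png

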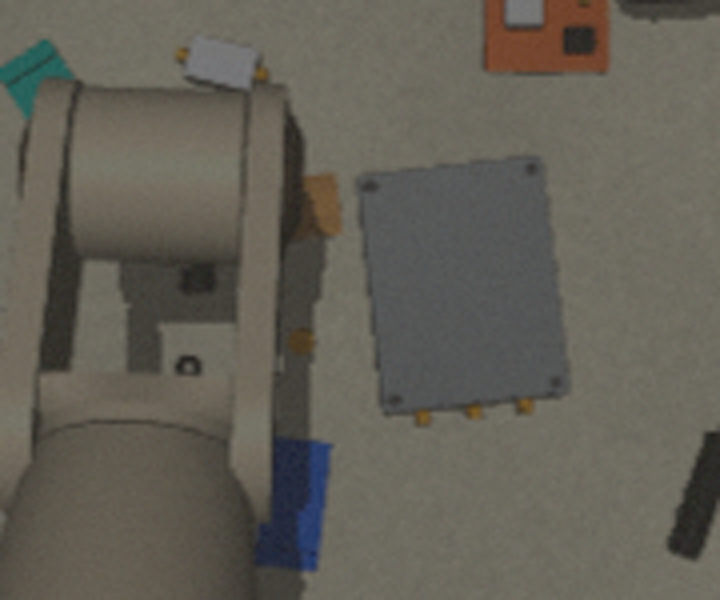

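View pics/scene3.png

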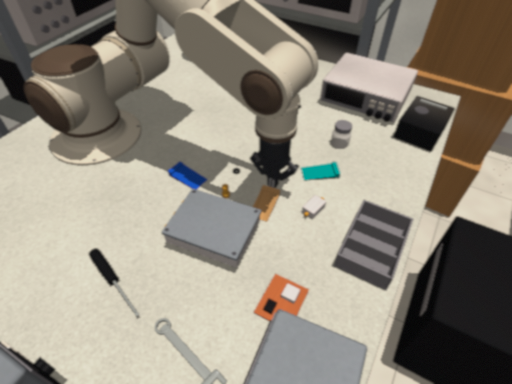

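Emit:
step_arm(slide=[[-0.006,0,0],[-0.012,0,0],[-0.018,0,0],[-0.024,0,0],[-0.03,0,0]], rot=[[0,0,0],[0,0,0],[0,0,0],[0,0,0],[0,0,0]], hand=[-1,-1,-1,-1,-1])

```text
clock: 8.45
position: [0.5841, 0.0424, 0.0073]
tcp_rot: [-2.118, -2.321, 0.0]
contact_force: [0.0, 0.0, 0.6]
grip_width: 0.0002
```

Emit:
step_arm(slide=[[-0.003,0,0],[-0.006,0,0],[-0.008,0,0],[-0.008,0,0]], rot=[[0,0,0],[0,0,0],[0,0,0],[0,0,0]], hand=[-1,-1,-1,-1])

```text
clock: 8.85
position: [0.5848, 0.0348, 0.0073]
tcp_rot: [2.118, 2.321, -0.0]
contact_force: [-0.6, 0.1, -0.2]
grip_width: 0.0003
```

```bash
python3 - <<'E'
from h import *
I,D=capture("top"); save("top4.png",cv2.resize(I[140:290,180:360],None,fx=4,fy=4,interpolation=cv2.INTER_CUBIC))
go([.5785,.107,.03])
E
```

```text
pos [0.5848 0.0349 0.0073] xaxis deg 95.24 F [-0.26 -0.28 -0.23] slide [ 0.0723  0.0003 -0.0227]
```

View pics/top4.png

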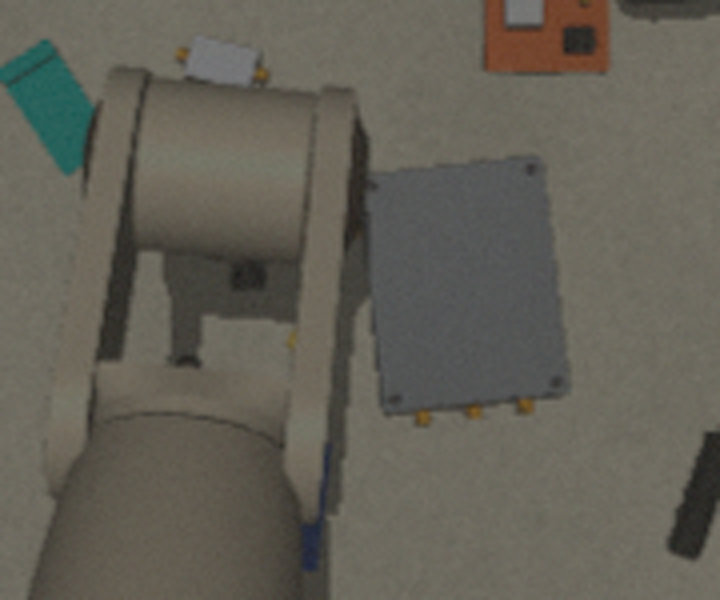

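Nothing has touched the foot yet. I'll push slowly in small steps and watch the force.

Emit:
step_arm(slide=[[-0.002,0,0],[-0.004,0,0],[-0.006,0,0]], rot=[[0,0,0],[0,0,0],[0,0,0]], hand=[-1,-1,-1])

```text
clock: 9.2
position: [0.5854, 0.0289, 0.0073]
tcp_rot: [2.117, 2.321, -0.0]
contact_force: [0.9, 0.3, 0.3]
grip_width: -0.0003
```

Emit:
step_arm(slide=[[-0.002,0,0],[-0.004,0,0],[-0.004,0,0]], rot=[[0,0,0],[0,0,0],[0,0,0]], hand=[-1,-1,-1])

```text
clock: 9.5
position: [0.5857, 0.0247, 0.0073]
tcp_rot: [2.118, 2.32, -0.0]
contact_force: [-0.7, -0.3, 0.6]
grip_width: 0.0002
```

Emit:
step_arm(slide=[[-0.001,0,0],[-0.002,0,0],[-0.003,0,0]], rot=[[0,0,0],[0,0,0],[0,0,0]], hand=[-1,-1,-1])

```text
clock: 9.8
position: [0.586, 0.022, 0.0073]
tcp_rot: [-2.117, -2.321, 0.0]
contact_force: [0.2, 0.8, 0.0]
grip_width: 0.0001
```

Emit:
step_arm(slide=[[-0.001,0,0],[-0.002,0,0],[-0.002,0,0]], rot=[[0,0,0],[0,0,0],[0,0,0]], hand=[-1,-1,-1])

```text
clock: 10.1
position: [0.5862, 0.0199, 0.0073]
tcp_rot: [2.117, 2.321, -0.0]
contact_force: [-0.2, -0.6, 0.8]
grip_width: 0.0002
```

Emit:
step_arm(slide=[[-0.001,0,0],[-0.002,0,0],[-0.002,0,0]], rot=[[0,0,0],[0,0,0],[0,0,0]], hand=[-1,-1,-1])

```text
clock: 10.4
position: [0.5863, 0.0179, 0.0073]
tcp_rot: [2.117, 2.321, -0.0]
contact_force: [0.1, -0.1, 0.2]
grip_width: 0.0003
```

Emit:
step_arm(slide=[[-0.001,0,0],[-0.002,0,0],[-0.002,0,0]], rot=[[0,0,0],[0,0,0],[0,0,0]], hand=[-1,-1,-1])

```text
clock: 10.7
position: [0.5865, 0.0159, 0.0073]
tcp_rot: [2.117, 2.321, -0.0]
contact_force: [-0.1, -0.1, 0.3]
grip_width: 0.0001
```

Emit:
step_arm(slide=[[-0.001,0,0],[-0.002,0,0],[-0.002,0,0]], rot=[[0,0,0],[0,0,0],[0,0,0]], hand=[-1,-1,-1])

```text
clock: 11.0
position: [0.5867, 0.014, 0.0073]
tcp_rot: [2.117, 2.321, -0.0]
contact_force: [-0.3, 0.0, -0.5]
grip_width: 0.0001
```

Emit:
step_arm(slide=[[-0.001,0,0],[-0.002,0,0],[-0.002,0,0]], rot=[[0,0,0],[0,0,0],[0,0,0]], hand=[-1,-1,-1])

```text
clock: 11.3
position: [0.5869, 0.012, 0.0073]
tcp_rot: [2.117, 2.321, -0.0]
contact_force: [-0.8, -0.5, -0.9]
grip_width: 0.0
```

```bash
python3 - <<'E'
from h import *
I,D=capture("wrist"); save("w5.png",I); cam=T("wrist"); 
for y in (0.0,0.005,-.05): print(y,proj(cam,[.588,y,.018]))
I,D=capture("scene"); save("scene5.png",cv2.resize(I[120:290,130:330],None,fx=3.5,fy=3.5,interpolation=cv2.INTER_CUBIC))
E
```

```text
0.0 [255.88074008 289.74813259]
0.005 [256.84371285 281.05946545]
-0.05 [247.25808771 367.54821006]
```

View pics/w5.png

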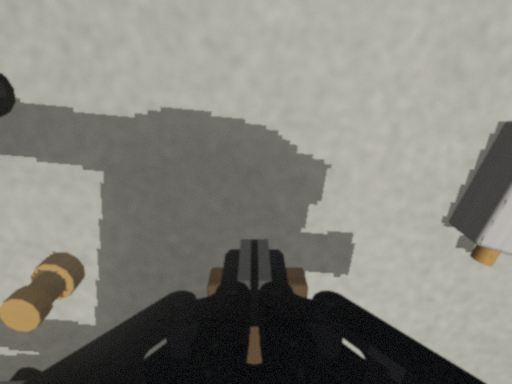

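View pics/scene5.png

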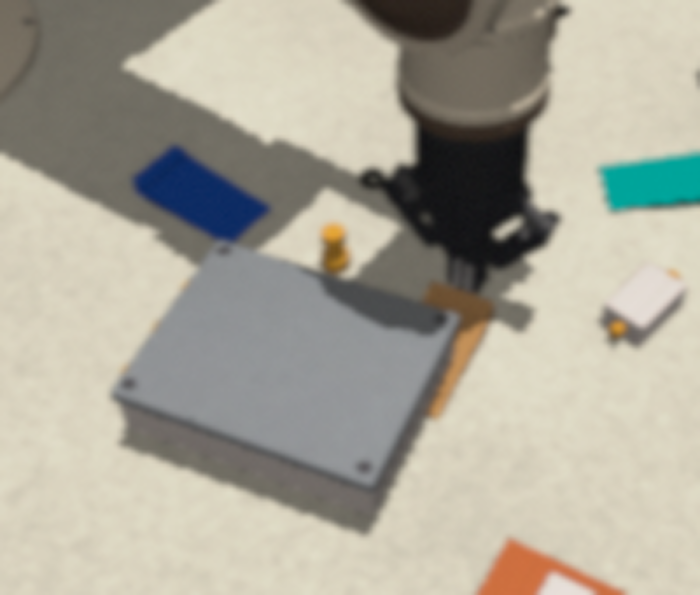

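```bash
python3 - <<'E'
from h import *
cam=T("scene")
def onp(u,v,zz):
    a=px2w(cam,u,v,.5);b=px2w(cam,u,v,1);t=(zz-a[2])/(b[2]-a[2]);return a+t*(b-a)
for n,p,z in [("tip+x",(435,415),.002),("tail+x",(492,300),.018),("tail-x",(430,285),.018),("boxcorner",(458,318),.06),("tailtop front",(488,320),.018)]:
    print(n,onp(130+p[0]/3.5,120+p[1]/3.5,z).round(4))
w=T("wrist")
def on2(u,v,zz):
    a=px2w(w,u,v,.3);b=px2w(w,u,v,.4);t=(zz-a[2])/(b[2]-a[2]);return a+t*(b-a)
print("wrist back corners",on2(208,268,.018).round(4),on2(305,267,.018).round(4))
E
```

```text
tip+x [ 0.6209 -0.0948  0.002 ]
tail+x [0.6124 0.002  0.018 ]
tail-x [ 0.5669 -0.0077  0.018 ]
boxcorner [ 0.6156 -0.055   0.06  ]
tailtop front [ 0.6186 -0.0157  0.018 ]
wrist back corners [0.5643 0.0102 0.018 ] [0.61   0.0149 0.018 ]
```

Emit:
step_arm(slide=[[-0.001,0,0],[-0.002,0,0],[-0.002,0,0]], rot=[[0,0,0],[0,0,0],[0,0,0]], hand=[-1,-1,-1])

```text
clock: 11.7
position: [0.587, 0.0102, 0.0073]
tcp_rot: [-2.117, -2.321, -0.0]
contact_force: [-0.8, 3.9, 0.7]
grip_width: 0.0001
```

Emit:
step_arm(slide=[[-0.001,0,0],[-0.002,0,0],[-0.002,0,0]], rot=[[0,0,0],[0,0,0],[0,0,0]], hand=[-1,-1,-1])

```text
clock: 12.0
position: [0.5872, 0.0084, 0.0073]
tcp_rot: [-2.117, -2.321, -0.0]
contact_force: [-1.0, 5.3, 0.6]
grip_width: 0.0001
```

Emit:
step_arm(slide=[[-0.001,0,0],[-0.002,0,0],[-0.002,0,0]], rot=[[0,0,0],[0,0,0],[0,0,0]], hand=[-1,-1,-1])

```text
clock: 12.3
position: [0.5874, 0.0064, 0.0073]
tcp_rot: [-2.117, -2.321, -0.0]
contact_force: [0.2, 4.4, 1.2]
grip_width: -0.0002
```

Contact came at y≈0.011 and the force rose to 4–5 N. The wedge has gone about 5 mm further, roughly 0.5 mm of take-up. I'll back off and check.

Emit:
step_arm(slide=[[0.01,0,0],[0.03,0,0],[0.03,0,-0.04],[0.03,0,-0.09],[0.01,0,-0.12]], rot=[[0,0,0],[0,0,0],[0,0,0],[0,0,0],[0,0,0]], hand=[-1,-1,-1,-1,-1])

```text
clock: 12.8
position: [0.587, 0.0179, 0.1309]
tcp_rot: [2.113, 2.321, 0.003]
contact_force: [0.4, 0.1, -0.8]
grip_width: -0.0002
```

Emit:
step_arm(slide=[[-0.04,0.0,0],[-0.075,0.0,0],[-0.088,0.001,0],[-0.088,0.001,0]], rot=[[0,0,0],[0,0,0],[0,0,0],[0,0,0]], hand=[-1,-1,-1,-1])

```text
clock: 13.2
position: [0.5956, -0.0727, 0.1271]
tcp_rot: [2.12, 2.319, -0.001]
contact_force: [-0.4, -0.7, 0.2]
grip_width: -0.0001
```

```bash
python3 - <<'E'
from h import *
cam=T("wrist"); I,D=capture("wrist"); save("w6.png",I); np.savez("w6.npz",I=I,D=D); 
I,D=capture("top"); W=cloud(T("top"),D)
m=(W[...,2]>.045)&(W[...,2]<.075)&(np.hypot(W[...,0]-.53,W[...,1]+.13)<.14)&(D>0)
print(m.sum(),cv2.minAreaRect((W[m][:,:2]*1000).astype(np.float32)))
go([.5946,-.0722,.064])
E
```

```text
1155 ((510.0533752441406, -137.271728515625), (136.7626953125, 144.75265502929688), 5.862055778503418)
pos [ 0.5955 -0.0707  0.1271] xaxis deg 95.23 F [ 0.52 -0.45  0.54] slide [-0.0014 -0.001   0.0631]
```

View pics/w6.png

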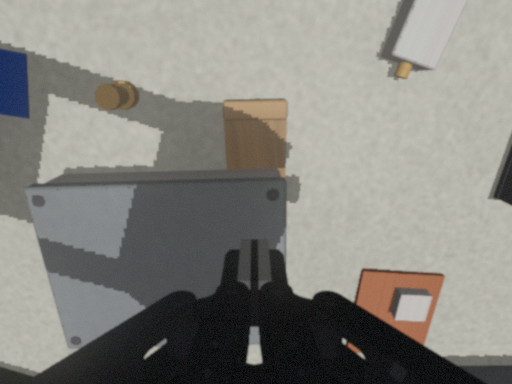

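The wedge is under the box edge (back at row 100, columns 224–287) and the box stands where it did. Now the check press.

Emit:
step_arm(slide=[[-0.001,-0.001,0.03],[-0.001,-0.001,0.05],[-0.001,-0.001,0.06],[-0.001,-0.001,0.06],[-0.001,-0.001,0.06]], rot=[[0,0,0],[0,0,0],[0,0,0],[0,0,0],[0,0,0]], hand=[-1,-1,-1,-1,-1])

```text
clock: 13.8
position: [0.5951, -0.0721, 0.0682]
tcp_rot: [2.116, 2.321, 0.0]
contact_force: [1.4, -0.0, 0.8]
grip_width: 0.0002
```

Emit:
step_arm(slide=[[0,0,0.002],[0,0,0.004],[0,0,0.005],[0,0,0.005]], rot=[[0,0,0],[0,0,0],[0,0,0],[0,0,0]], hand=[-1,-1,-1,-1])

```text
clock: 14.2
position: [0.5947, -0.0726, 0.0623]
tcp_rot: [2.117, 2.321, -0.0]
contact_force: [0.1, 0.0, -0.7]
grip_width: -0.0001
```

Emit:
step_arm(slide=[[0,0,0.001],[0,0,0.002],[0,0,0.002]], rot=[[0,0,0],[0,0,0],[0,0,0]], hand=[-1,-1,-1])

```text
clock: 14.5
position: [0.5946, -0.0725, 0.0601]
tcp_rot: [-2.117, -2.321, 0.0]
contact_force: [0.0, 0.2, -0.2]
grip_width: 0.0
```

Emit:
step_arm(slide=[[0,0,0.001],[0,0,0.001],[0,0,0.001]], rot=[[0,0,0],[0,0,0],[0,0,0]], hand=[-1,-1,-1])

```text
clock: 14.8
position: [0.5947, -0.0726, 0.06]
tcp_rot: [2.117, 2.321, 0.0]
contact_force: [-4.4, 1.5, 10.4]
grip_width: -0.0003
```

Emit:
step_arm(slide=[[0,0,0.001],[0,0,0.001],[0,0,0.001]], rot=[[0,0,0],[0,0,0],[0,0,0]], hand=[-1,-1,-1])

```text
clock: 15.1
position: [0.5949, -0.0725, 0.0598]
tcp_rot: [2.117, 2.32, 0.001]
contact_force: [-8.3, 1.9, 20.0]
grip_width: 0.0003
```

Solid: the corner moves only about 0.2 mm at 20 N. I'll release and check again.

Emit:
step_arm(slide=[[0,0,-0.005],[0,0,-0.03],[0,0,-0.067],[0,0,-0.067],[0,0,-0.067]], rot=[[0,0,0],[0,0,0],[0,0,0],[0,0,0],[0,0,0]], hand=[-1,-1,-1,-1,-1])

```text
clock: 15.6
position: [0.595, -0.0726, 0.126]
tcp_rot: [2.116, 2.32, 0.001]
contact_force: [-0.3, -0.4, -1.4]
grip_width: 0.0001
```

```bash
python3 - <<'E'
from h import *
cam=T("wrist"); I,D=capture("wrist"); save("w7.png",I); print(monitor.state()["position"])
W=cloud(cam,D); J=np.load("w6.npz")["D"]
for n,A in(("now",W),):
    m=(A[...,2]>.05)&(A[...,2]<.07)&(np.hypot(A[...,0]-.53,A[...,1]+.13)<.14)&(D>0); P=A[m]
    B=np.c_[P[:,0]-.5946,P[:,1]+.0722,np.ones(len(P))]; print(np.linalg.lstsq(B,P[:,2],rcond=None)[0].round(4))
E
```

```text
[ 0.59453541 -0.07251314  0.12499716]
[ 0.0012 -0.0076  0.0591]
```

View pics/w7.png

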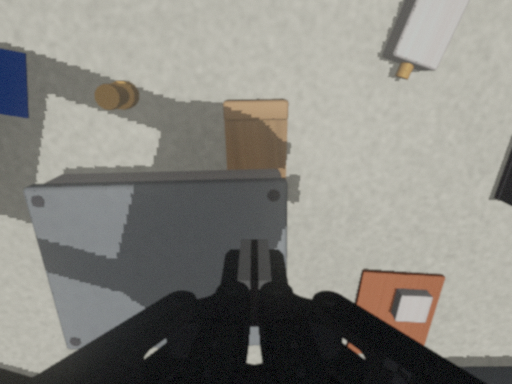

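The wedge hasn't moved between the two pictures: its back is still at row 100. The box is level and the arm is clear, so I'm handing in.

```bash
python3 -c "
from h import *
print(monitor.state()['contact_force'].round(2)); print(env.sign_off())"
```

```text
[ 0.73 -0.04 -0.88]
the job is handed in; nothing more can be done
None
```

The box no longer rocks: the wooden wedge is snug under the short foot, and I handed the job in at about 16 s of the 54 s allowed.

- **First press:** the corner rocked down from 60 mm to about 54.5 mm, where the foot met the bench.
- **Wedge:** I pushed the wooden wedge along the bench. It met the foot (the force jumped to about 4 N), and I pushed it about 5 mm further at 4–5 N.
- **Second press:** at about 20 N on the same corner, the fingertip moved only from 60.0 to 59.8 mm.
- **Final look:** in the wrist picture, neither the wedge nor the box had moved after that press, and the fingers were clear of everything.

**Checks that disagreed or failed:**
- The wedge met the foot about 8 mm later than I had worked out from the rocking height and the pictures. I relied on the force reading there.
- After the push, the arm hid part of the box from the top camera, so that measurement of the box's position was unusable. I judged it by the wrist pictures instead.
- The last depth fit of the top put the corner at 59.1 mm, about 1 mm below the fingertip reading but close to the 59.1–59.4 mm the cameras gave for the top before I touched anything.
- I could not measure the force between foot and wedge directly. That they still press on each other follows from the push past contact and the firm second press.

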